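# Stand the weighted curio case on its heavy end

## Robot

A 6-joint arm with a two-finger parallel gripper is mounted at the origin on the work surface. World frame = base frame: x ahead of the robot, y to its left, z up, the work surface at z = 0. Lengths are in m, angles in degrees, forces in N, time in s.
With the tool pointing down it reaches from about 0.325 to 0.9 m from the base axis. Payload 3.5 kg.
Tool frame: the origin (TCP) lies on the centre line of the jaws, within the pads' length; the fingertips stand 11 mm ahead of it and the grasp point (between the pads) lies 8 mm behind it; z points along the fingers, y is the direction in which the jaws open and shut (so a half turn about z gives the same grasp; the last joint's range is limited). The gripper opens to 85 mm and grips with 20 to 120 N. Pads are 22 mm wide; open, the fingers measure 114 mm over their backs; the gripper's body (76 mm by 85 mm) begins 54 mm behind the grasp point. The pads swing forward as they close: fully open they stand 13 mm farther back than shut.
Start: joints at [68.617, 15.837, -1.513, 72.651, 0, 84.076], TCP at [0.167, 0.602, 0.242] pointing down, gripper open.
Joint ranges: [-178.77, 178.77], [-48.84, 107.48], [-61.69, 71.31], [-111.58, 123.2], [-90, 87.43], [-180, 180]. Speed limits (degrees/s): [147.25, 147.25, 180, 180, 180, 180].

## Interface

Orientations are given as a 3x3 rotation matrix whose columns are the frame's x, y, z axes.
In Python, from workcell import sensors, imaging, order gives the robot as it stands.
- The arm moves only by the shell command python3 -m jog 'ROWS' [OPENING] [FORCE]. ROWS is text: rows parted by semicolons, each of 4 numbers parted by spaces: the shift along the tool's x, y, z in cm, then the turn about the tool's z in rad. In form: dx dy dz spin; .... A call has 1 to 12 rows; each row shifts and turns the pose as measured when the row begins, along the tool's axes as they then stand; what a row does not reach is not made up. A row lasts 1/10 s, in which the tool goes at most 50 mm and 8.59 degrees, less where a joint would pass 70% of its speed; a pose out of reach is approached as far as the arm can. A call is refused whole if a number of a shift passes 5 or a number of a turn 0.15, either way. A call with a gripper value outside its range is refused whole. OPENING is the opening, from 0 (shut) to 1 (fully open), set as the call begins (- or left out, the last holds). The fingers move at their own pace and stop on an object; FORCE is the grip in N (left out, the last holds). Time passes only in rows, so rows that do not move let the fingers close. It gives the time, the measured TCP pose, the force and the opening at its end, in the units of the state.
- sensors.observe(): the state, without advancing time (a new reading comes with each control period).
- imaging.camera(name): name is "scene" or "top" or "wrist"; returns a dict with "image" (384x512x3 uint8, red, green, blue), "camera_matrix" (3x3 intrinsics, pixels), "T" (4x4, takes a point from camera to world coordinates). Camera axes: x right, y down, z forward; pixel columns grow to the right and rows downward; lengths in m; the calibration is good to about 2 mm. A picture is of the moment at which its call begins. There is no depth.
- order.sign_off(): hands the job in, once; it reports no verdict.
The state is a dict: "time": time; "qpos": joint angles; "joint_velocities": joint speeds; "effort": joint torques, N m; "tcp_pos": TCP position; "orientation": TCP orientation; "force": force on the tool from outside, world axes, zero at the start; "ft_torque": the same for the moment, N m; "opening": finger opening in m.
Only numpy, scipy, OpenCV 4.12 (cv2) and the standard library are available. Lean on these libraries where they do the work, as an engineer would, in place of code of your own. Each camera call takes 0.05 s, during which the arm holds its last target. There are 200 camera calls.

## Task

A bronze piece is packed in one end of the small wooden case with the tall swinging handle, and nothing outside shows which. Lift the case clear of the table by its handle, see which end sinks, and stand it upright on that heavy end in the middle of the low square wooden stand. Let go and leave it standing still.

Things in the scene. Friction and masses are not known exactly. Their poses are not given: they have to be found in the camera images.
- case_mid (a point): centre (half-way up) of a loose light-wood case with two dark battens, lying on the table: 110 mm long (its x), 44 wide (its y), 44 high (its z), 0.55 to 0.75 kg. Its ends look alike; one is much heavier (centre of mass 26 mm from the middle). The handle's hinge axis (along y) passes here. The only case with a handle.
- case_grip (a point): centre of the handle's grip: a dark-wood square bar 12 x 12 mm, 64 mm long along the case's y, on two thin brass arms (56 mm apart), 84 mm from the hinge, about 106 mm above the table while the case lies. Take it from above, fingers closing along the case's length. The case's ends swing through 59 mm from the hinge: keep fingertips less than 22 mm below the bar's centre.
- case_handle (a joint): handle angle, rad: 0 = square to the case's top, positive = leaning to the case's own +x end. Stiff hinge (0.07 N m friction): the lifted case stops with its heavy end 55 to 70 degrees down (reads about -1.1 if the +x end sinks, +1.1 if the -x end). To upright it, rest the sunken end's lower edge on the stand and move the handle level 25 to 35 mm to the sunken end's side.
- stand_top (a point): centre of the top of the low square dark-wood stand on four short feet, 90 by 90 mm, its flat top 20 mm above the table; fixed. (A round stand nearby is not meant.)
Mind the look-alikes: they are no part of the job. Leave any blue or turquoise look-alike of the part that bears case_mid alone.

How it is judged (in metres and radians):
On the way:
1. the case is lifted clear of the table (height (world z) of case_mid above 0.09 m), for 0.2 s.
At the end, for the whole second after the job is handed in: the case stands upright (within 10 degrees) on its heavy end on the square stand, its centre within 22 mm of the stand's centre seen from above, at rest and let go (horizontal distance between case_mid and stand_top below 0.022 m and z of case_mid in the frame of stand_top between 0.048 and 0.062 m and angle between the x axis of case_mid and the z axis of stand_top, either way round below 0.1745 rad and height (world z) of heavy_end below 0.032 m and linear speed of case below 0.02 m/s); the robot touches nothing.
It also fails if it takes over 48 s, if anything falls off the work surface, if the arm or the gripper's body presses on something with over 40 N, if the wrist force passes 120 N, or if a joint passes its speed limit or range.

## Working session

There is one attempt and no reset: what is moved stays moved. The work goes in short steps, Python scripts to look and compute and a shell command to move; the robot and the scene stay as the last step left them, time stands still between calls to the robot, and variables do not carry over. Pictures are saved under pics/ and viewed, about 8 in all and at most 12, crops included, and the job is handed in when it is done.

```bash
mkdir -p pics; cat > h.py <<'E'
import numpy as np, cv2
from workcell import sensors, imaging, order
def shot(n,f=None):
    c=imaging.camera(n)
    if f: cv2.imwrite('pics/'+f,c['image'][:,:,::-1])
    return c
def ray(c,u,v,z):
    d=np.linalg.inv(c['camera_matrix'])@[u,v,1]; d=c['T'][:3,:3]@d; o=c['T'][:3,3]
    return o+d*(z-o[2])/d[2]
def pix(c,p):
    q=c['T'][:3,:3].T@(np.array(p)-c['T'][:3,3]); q=c['camera_matrix']@q; return q[:2]/q[2]
E
python3 - <<'E'
from h import *
import pickle
d={n:shot(n) for n in('top','scene')}
pickle.dump(d,open('d.pkl','wb'))
for n in d: cv2.imwrite(f'pics/{n}0.png',d[n]['image'][:,:,::-1]); print(n,d[n]['T'].round(3).tolist())
s=sensors.observe(); print(s)
E
```

```text
top [[0.005, -0.994, 0.107, 0.341], [-1.0, -0.004, 0.013, 0.014], [-0.012, -0.107, -0.994, 1.097], [0.0, 0.0, 0.0, 1.0]]
scene [[-0.374, 0.793, -0.481, 0.967], [0.927, 0.327, -0.181, 0.226], [0.014, -0.514, -0.858, 0.95], [0.0, 0.0, 0.0, 1.0]]
{'time': 0.1, 'qpos': array([ 6.86168352e+01,  1.58771871e+01, -1.58883229e+00,  7.26508959e+01,
       -5.41749298e-04,  8.40756085e+01]), 'joint_velocities': array([ 0.04682956, -0.11126021,  0.248347  ,  0.01186306, -0.08544024,
       -0.09307538]), 'effort': array([-4.60924900e-05, -4.46707857e+01,  2.96128786e+01,  8.50939279e-03,
       -2.09824971e-04,  6.66899538e-06]), 'tcp_pos': array([0.16635552, 0.60175406, 0.24124535]), 'orientation': array([[-9.63822422e-01,  2.66544179e-01, -7.35188595e-04],
       [ 2.66545117e-01,  9.63820563e-01, -1.90353712e-03],
       [ 2.01213147e-04, -2.03063269e-03, -9.99997918e-01]]), 'force': array([0.21508502, 0.42625811, 0.68772637]), 'ft_torque': array([ 0.02767821, -0.02803578, -0.02339574]), 'opening': 0.08526950779455494}
```

View pics/top0.png

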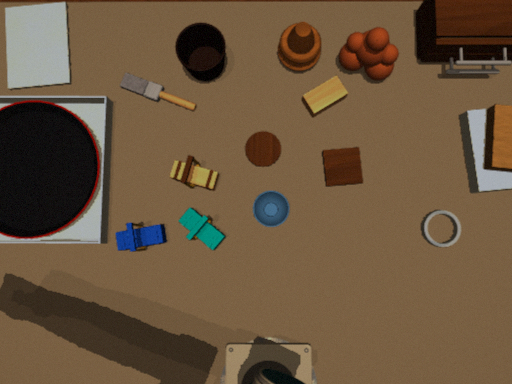

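View pics/scene0.png

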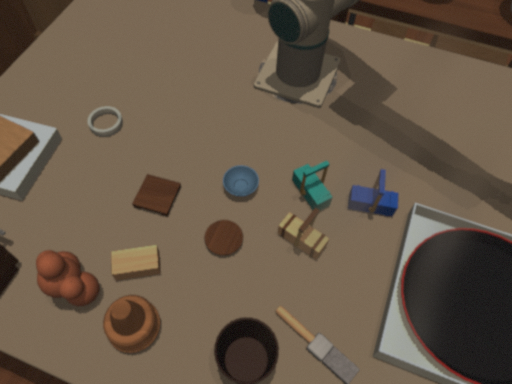

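Candidates for the case, by top-view pixel: light wood with battens and handle (195,174), which I choose; plain light-wood block with no handle (325,95); blue (140,237) and turquoise (202,228) look-alikes. For the stand: square (342,167), which I choose; round (263,149) is not meant.

```bash
python3 - <<'E'
from h import *
import pickle
d=pickle.load(open('d.pkl','rb'))
t=d['top']; s=d['scene']
a=cv2.resize(t['image'][145:205,160:240],None,fx=5,fy=5,interpolation=cv2.INTER_CUBIC)
b=cv2.resize(s['image'][195:265,265:345],None,fx=5,fy=5,interpolation=cv2.INTER_CUBIC)
a=cv2.copyMakeBorder(a,0,50,0,0,cv2.BORDER_CONSTANT)
cv2.imwrite('pics/c1.png',np.hstack([a,b])[:,:,::-1])
im=t['image']; hsv=cv2.cvtColor(im,cv2.COLOR_RGB2HSV)
# stand: dark red-brown
def big(mask,x0,y0,x1,y1,n):
    m=np.zeros_like(mask); m[y0:y1,x0:x1]=mask[y0:y1,x0:x1]
    cs=max(cv2.findContours(m,0,2)[0],key=cv2.contourArea); r=cv2.minAreaRect(cs); print(n,cv2.contourArea(cs),r); return r
hs=hsv[60:150,150,:]
print('table',hsv[190,320],'stand',hsv[167,342],'case',hsv[178,208],hsv[170,178])
r=big(((hsv[...,2]<100)*255).astype('uint8'),315,140,370,195,'stand')
p=[ray(t,*q,0.02) for q in cv2.boxPoints(r)]; print(np.round(p,3).tolist(), ray(t,*r[0],.02))
m=((hsv[...,2]>140)&(hsv[...,1]>90)).astype('uint8')*255
m=cv2.morphologyEx(m,cv2.MORPH_CLOSE,np.ones((13,13)))
r=big(m,165,150,225,195,'case')
p=[ray(t,*q,0.044) for q in cv2.boxPoints(r)]; print(np.round(p,3).tolist(), ray(t,*r[0],.044))
E
```

```text
table [ 15 121 122] stand [ 11 225  68] case [ 12 212  90] [ 10 206  83]
stand 1344.5 ((341.57318115234375, 166.65853881835938), (37.65715408325195, 38.31974792480469), 83.6598129272461)
[[0.572, -0.128, 0.02], [0.583, -0.223, 0.02], [0.49, -0.231, 0.02], [0.479, -0.137, 0.02]] [ 0.53068956 -0.17978437  0.02      ]
case 705.0 ((192.8867950439453, 173.396240234375), (44.779541015625, 18.95575714111328), 15.945394515991211)
[[0.502, 0.242, 0.044], [0.546, 0.23, 0.044], [0.516, 0.125, 0.044], [0.472, 0.137, 0.044]] [0.5089597  0.18326877 0.044     ]
```

View pics/c1.png

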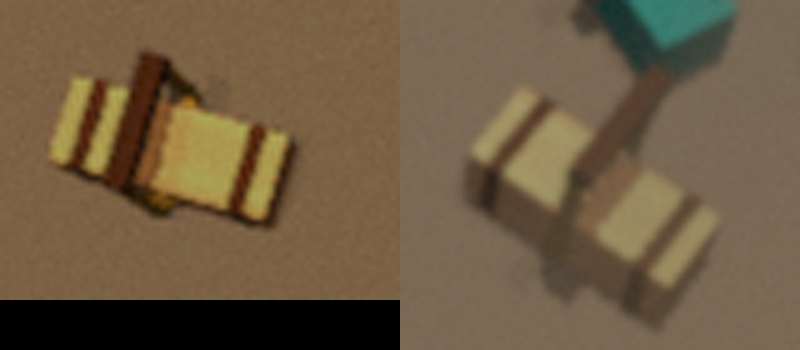

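The crop confirms it: light wood, two dark battens and a brown bar on brass arms. The bar centre is near top (187.4,169) and scene (309.5,219.5).

```bash
python3 - <<'E'
from h import *
import pickle
d=pickle.load(open('d.pkl','rb'))
t=d['top']; s=d['scene']
print(ray(t,187.4,169,.106),ray(s,309.5,219.5,.106))
P=[c['camera_matrix']@np.linalg.inv(c['T'])[:3] for c in (t,s)]
X=cv2.triangulatePoints(P[0],P[1],np.array([[187.4],[169.]]),np.array([[309.5],[219.5]])); print((X[:3]/X[3]).ravel())
# bar ends
print(ray(t,160+152/5,145+55/5,.106),ray(t,160+120/5,145+185/5,.106))
o=sensors.observe(); R=o['orientation']; print((R.T@(np.array([.508,.184,.2])-o['tcp_pos'])*100).round(2))
E
```

```text
[0.50917835 0.1860593  0.106     ] [0.50707907 0.1893286  0.106     ]
[0.50843624 0.18765109 0.10727821]
[0.53925894 0.17984941 0.106     ] [0.47928065 0.19314078 0.106     ]
[-44.06 -31.15   4.18]
```

```bash
python3 -m jog '-2 -1.4 0 0; -3.6 -2.5 0 0; -3.6 -2.5 0 0; -3.6 -2.5 0 0; -3.6 -2.5 0 0; -3.6 -2.5 0 0; -3.6 -2.5 0 0; -3.6 -2.5 0 0; -3.6 -2.5 0 0; -3.6 -2.5 0 0; -3.6 -2.5 0 0; -3.6 -2.5 0 0' 1 40
cat >go.py <<'E'
import sys
from h import *
o=sensors.observe(); R=o['orientation']
print('dx dy dz cm',(R.T@(np.array(list(map(float,sys.argv[1:4])))-o['tcp_pos'])*100).round(2),o['tcp_pos'].round(4),R.round(3).tolist())
E
python3 go.py .508 .187 .19
```

```text
time: 1.3
tcp_pos: [0.4968, 0.2009, 0.2353]
orientation: [[-0.967, 0.255, -0.007], [0.255, 0.967, -0.006], [0.005, -0.007, -1.0]]
force: [1.0, 1.6, -0.1]
opening: 0.0852
dx dy dz cm [-1.47 -1.03  4.53] [0.4968 0.2009 0.2353] [[-0.967, 0.255, -0.007], [0.255, 0.967, -0.006], [0.005, -0.007, -1.0]]
```

```bash
python3 -m jog '-0.7 -0.5 2 0; -0.7 -0.5 2 0; 0 0 0 0;0 0 0 0'; python3 go.py .508 .187 .104; python3 - <<'E'
from h import *
c=shot('wrist','w1.png'); print(pix(c,[.508,.187,.106]), c['T'].round(3).tolist())
print(pix(c,[.539,.1798,.106]),pix(c,[.479,.193,.106]))
E
```

```text
time: 1.7
tcp_pos: [0.5116, 0.1815, 0.1938]
orientation: [[-0.964, 0.265, -0.006], [0.265, 0.964, -0.007], [0.004, -0.008, -1.0]]
force: [-0.5, 0.4, 0.3]
opening: 0.0854
dx dy dz cm [0.45 0.51 8.98] [0.5116 0.1815 0.1938] [[-0.964, 0.265, -0.006], [0.265, 0.964, -0.007], [0.004, -0.008, -1.0]]
[263.26243909 189.85923171] [[0.265, 0.933, 0.244, 0.45], [0.964, -0.255, -0.074, 0.2], [-0.007, 0.255, -0.967, 0.326], [0.0, 0.0, 0.0, 1.0]]
[264.81954616 233.02642793] [260.6323684  146.89087438]
```

View pics/w1.png

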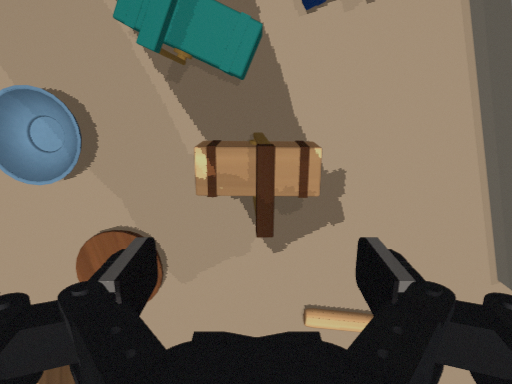

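The view shows the bar running from (265,145) to (265,237), centred at (265,190). That matches the predicted (263,190) and it lies square to the jaws, so I descend.

```bash
python3 -m jog '0.2 0.25 1.5 0; 0.25 0.25 2.5 0; 0 0 2.5 0; 0 0 1.5 0;0 0 0.5 0;0 0 0 0;0 0 0 0'; python3 go.py .508 .187 .103
```

```text
time: 2.45
tcp_pos: [0.5101, 0.1938, 0.1146]
orientation: [[-0.967, 0.256, 0.005], [0.256, 0.967, -0.003], [-0.006, -0.001, -1.0]]
force: [-0.8, 0.3, -0.1]
opening: 0.0855
dx dy dz cm [ 0.03 -0.71  1.17] [0.5101 0.1938 0.1146] [[-0.967, 0.256, 0.005], [0.256, 0.967, -0.003], [-0.006, -0.001, -1.0]]
```

```bash
python3 -m jog '0 -0.5 0.6 0; 0 -0.1 0.4 0; 0 0 0 0;0 0 0 0'; python3 go.py .508 .187 .103
```

```text
time: 2.85
tcp_pos: [0.5107, 0.1881, 0.107]
orientation: [[-0.967, 0.256, 0.011], [0.256, 0.967, -0.001], [-0.011, 0.001, -1.0]]
force: [-1.1, 0.9, 0.2]
opening: 0.0853
dx dy dz cm [ 0.23 -0.18  0.4 ] [0.5107 0.1881 0.107 ] [[-0.967, 0.256, 0.011], [0.256, 0.967, -0.001], [-0.011, 0.001, -1.0]]
```

```bash
python3 -m jog '0.2 -0.15 0.35 0; 0 0 0 0;0 0 0 0;0 0 0 0;0 0 0 0;0 0 0 0;0 0 0 0;0 0 0 0;0 0 0 0;0 0 0 0' 0 80; python3 go.py .508 .187 .104
```

```text
time: 3.85
tcp_pos: [0.5085, 0.1865, 0.1037]
orientation: [[-0.966, 0.257, 0.011], [0.257, 0.967, -0.003], [-0.012, 0.0, -1.0]]
force: [-0.6, -1.2, 1.3]
opening: 0.01
dx dy dz cm [ 0.06  0.04 -0.03] [0.5085 0.1865 0.1037] [[-0.966, 0.257, 0.011], [0.257, 0.967, -0.003], [-0.012, 0.0, -1.0]]
```

```bash
python3 -m jog '0 0 -0.5 0;0 0 -1 0;0 0 -1.5 0;0 0 -2 0;0 0 -2 0;0 0 -2 0;0 0 -2 0;0 0 -1 0;0 0 -0.5 0;0 0 0 0;0 0 0 0;0 0 0 0'; python3 -m jog '0 0 0 0;0 0 0 0;0 0 0 0;0 0 0 0';python3 - <<'E'
from h import *
a=shot('scene'); b=shot('wrist')
p=pix(a,[.508,.187,.15]).astype(int); print(p)
y=max(0,p[1]-75);x=max(0,p[0]-80)
A=cv2.resize(a['image'][y:y+150,x:x+160],(400,375)); B=cv2.resize(b['image'],(400,375))
cv2.imwrite('pics/l1.png',np.hstack([A,B])[:,:,::-1])
E
```

```text
time: 5.05
tcp_pos: [0.4961, 0.1855, 0.2236]
orientation: [[-0.967, 0.255, -0.016], [0.255, 0.967, -0.006], [0.014, -0.01, -1.0]]
force: [0.4, -0.1, -8.2]
opening: 0.0101
time: 5.45
tcp_pos: [0.4946, 0.1851, 0.221]
orientation: [[-0.967, 0.255, -0.021], [0.255, 0.967, -0.007], [0.019, -0.012, -1.0]]
force: [0.5, -0.7, -6.7]
opening: 0.0099
[311 209]
```

View pics/l1.png

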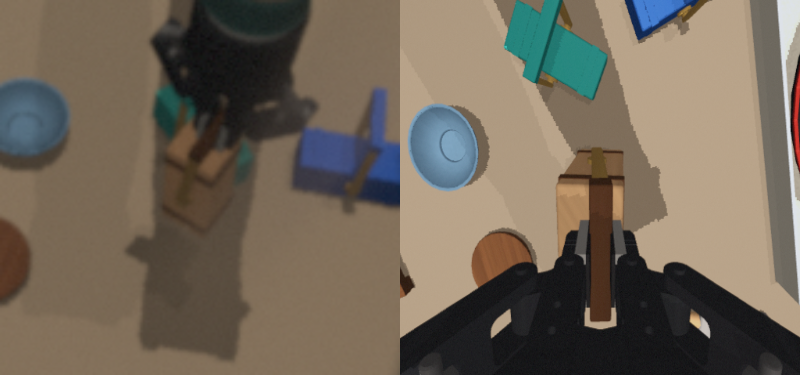

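Next I'll use the moment and the predicted outlines to decide which end sank.

```bash
cat > hyp.py <<'E'
from h import *
def model(o,sgn,th=60):
    R=o['orientation']; L=R[:,1]*sgn; U=-R[:,2]; W=R[:,0]
    hinge=o['tcp_pos']-.005*R[:,2]-.084*U  # bar ~5 mm behind TCP
    a=np.radians(th); h=np.cos(a)*L-np.sin(a)*U; n=np.sin(a)*L+np.cos(a)*U
    return hinge,h,n,W
def draw(img,c,o,sgn,col,th=60,s=5,off=(0,0)):
    hi,h,n,W=model(o,sgn,th)
    P={(i,j,k):(pix(c,hi+i*.055*h+j*.022*n+k*.022*W)-off)*s for i in(-1,1) for j in(-1,1) for k in(-1,1)}
    for a in P:
        for b in P:
            if a<b and sum(x!=y for x,y in zip(a,b))==1: cv2.line(img,tuple(P[a].astype(int)),tuple(P[b].astype(int)),col,1)
E
python3 - <<'E'
from hyp import *
o=sensors.observe(); print(o['ft_torque'],o['force'])
a=shot('scene'); b=shot('wrist'); S=[]
for sgn,col in((1,(255,0,0)),(-1,(0,255,0))):
    off=np.array([270,165]); A=cv2.resize(a['image'][165:265,270:370],(400,400)); draw(A,a,o,sgn,col,s=4,off=off)
    S.append(A)
cv2.imwrite('pics/hyp.png',np.hstack(S)[:,:,::-1])
E
```

```text
[ 0.01335206 -0.02716821  0.01556845] [-0.99121804 -0.17979483 -6.56913269]
```

View pics/hyp.png

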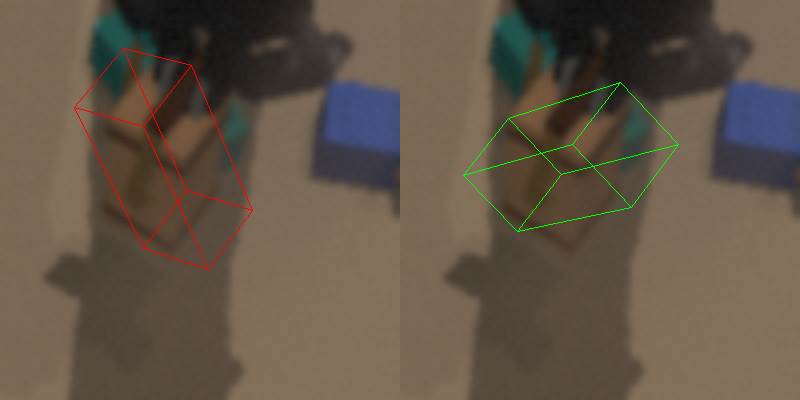

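```bash
python3 - <<'E'
from hyp import *
o=sensors.observe(); print(o['ft_torque'].round(3),o['tcp_pos'],o['time'])
a=shot('scene'); b=shot('wrist')
g=lambda i:(255*(i/255.)**.55).astype('uint8')
A=g(cv2.resize(a['image'][165:240,280:347],(400,448),interpolation=cv2.INTER_CUBIC))
B=g(cv2.resize(b['image'][175:335,150:350],(400,320),interpolation=cv2.INTER_CUBIC)); B=cv2.copyMakeBorder(B,0,128,0,0,0)
hi,h,n,W=model(o,1,90)
print('vertical',[((pix(a,hi+[0,0,z])-[280,165])*6).round() for z in(.055,0,-.055)])
for k in (-1,1):
  print('wrist hinge side',((pix(b,hi+W*.022*k)-[150,175])*2).round())
cv2.imwrite('pics/l2.png',np.hstack([A,B])[:,:,::-1])
E
```

```text
[ 0.032 -0.029 -0.003] [0.49474731 0.18511346 0.2212826 ] 5.65
vertical [array([212., 159.]), array([190., 241.]), array([170., 315.])]
wrist hinge side [212. 111.]
wrist hinge side [212. -15.]
```

View pics/l2.png

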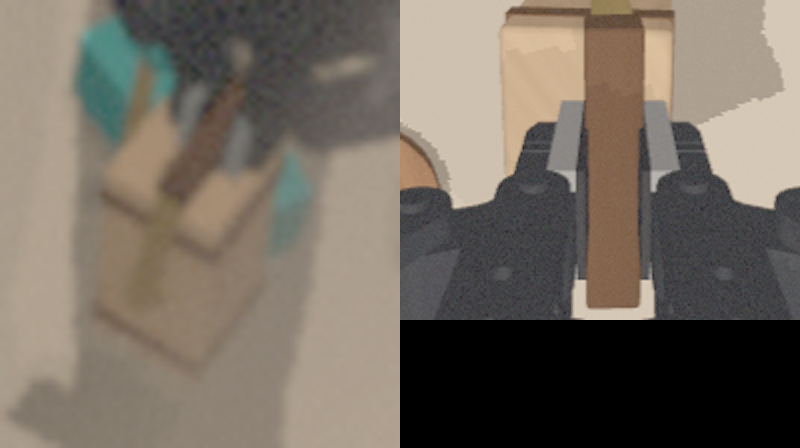

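```bash
python3 - <<'E'
from hyp import *
o=sensors.observe(); a=shot('scene'); b=shot('wrist')
for sgn,th in((1,60),(1,70),(1,80),(1,90),(-1,80),(-1,70),(-1,60)):
    hi,h,n,W=model(o,sgn,th)
    f=lambda i,j,k:((pix(a,hi+i*h+j*.022*n*sgn+k*.022*W)-[280,165])*6).round().astype(int).tolist()
    w=lambda i,j,k:((pix(b,hi+i*h+j*.022*n*sgn+k*.022*W)-[150,175])*2).round().astype(int).tolist()
    print(sgn*th,'top L/R',f(-.055,-1,-1),f(-.055,1,-1),'batt',f(-.042,-1,-1),f(-.042,1,-1),'lowbat',f(.042,-1,-1),f(.042,1,-1),'bot',f(.055,-1,-1),f(.055,1,-1),'| wrist top',w(-.055,-1,1),w(-.055,1,1),'bot',w(.055,-1,1),w(.055,1,1))
print(f(0,0,-1.3))
E
```

```text
60 top L/R [52, 162] [155, 190] batt [65, 189] [167, 217] lowbat [144, 349] [243, 381] bot [155, 373] [254, 405] | wrist top [40, 12] [176, 34] bot [232, -44] [335, -35]
70 top L/R [72, 162] [182, 206] batt [79, 187] [188, 231] lowbat [125, 336] [228, 381] bot [131, 358] [233, 403] | wrist top [60, 19] [220, 35] bot [207, -44] [314, -38]
80 top L/R [94, 166] [208, 224] batt [96, 188] [208, 247] lowbat [106, 322] [211, 379] bot [108, 341] [211, 398] | wrist top [87, 25] [262, 34] bot [182, -44] [290, -41]
90 top L/R [119, 173] [232, 245] batt [115, 193] [227, 264] lowbat [90, 306] [193, 373] bot [86, 323] [188, 389] | wrist top [122, 30] [302, 30] bot [157, -43] [266, -43]
-80 top L/R [145, 185] [254, 267] batt [135, 200] [243, 281] lowbat [75, 290] [173, 366] bot [66, 303] [164, 377] | wrist top [161, 34] [336, 25] bot [133, -41] [241, -44]
-70 top L/R [172, 200] [273, 289] batt [156, 210] [256, 299] lowbat [62, 274] [154, 355] bot [49, 283] [140, 363] | wrist top [204, 35] [364, 19] bot [110, -38] [216, -44]
-60 top L/R [199, 217] [288, 311] batt [177, 223] [266, 316] lowbat [52, 258] [135, 343] bot [35, 263] [116, 347] | wrist top [247, 34] [384, 12] bot [88, -35] [191, -44]
[144, 300]
```

The edges fit "+L end (tool +y) sunk, about 84° down". The case is nearly upright, the lower end is the heavy one, and the handle stays vertical. Now I carry it smoothly to the stand.

```bash
python3 go.py .532 -.181 .225
```

```text
dx dy dz cm [-12.94 -34.45  -0.2 ] [0.4948 0.1851 0.2213] [[-0.967, 0.255, -0.02], [0.255, 0.967, -0.007], [0.018, -0.012, -1.0]]
```

```bash
python3 -m jog '-0.3 -0.8 -0.2 0;-0.6 -1.5 -0.1 0;-0.8 -2.2 -0.1 0;-1 -2.6 0 0;-1 -2.6 0 0;-1 -2.6 0 0;-1 -2.6 0 0;-1 -2.6 0 0;-1 -2.6 0 0;-1 -2.6 0 0;-0.6 -1.8 0 0;-0.4 -1 0 0' && python3 go.py .532 -.181 .225
```

```text
time: 7.05
tcp_pos: [0.5249, -0.1015, 0.2301]
orientation: [[-0.967, 0.253, -0.016], [0.253, 0.967, -0.011], [0.013, -0.015, -1.0]]
force: [0.1, -0.7, -6.9]
opening: 0.0102
dx dy dz cm [-2.71 -7.5   0.58] [ 0.5249 -0.1015  0.2301] [[-0.967, 0.253, -0.016], [0.253, 0.967, -0.011], [0.013, -0.015, -1.0]]
```

```bash
python3 -m jog '-0.5 -1.5 0.1 0;-0.7 -2 0.2 0;-0.7 -1.8 0.2 0;-0.5 -1.3 0 0;-0.2 -0.6 0 0;0 0 0 0;0 0 0 0;0 0 0 0' && python3 go.py .531 -.185 .19
python3 - <<'E'
from hyp import *
o=sensors.observe(); a=shot('scene'); b=shot('wrist'); t=shot('top')
p=pix(a,[.53,-.18,.08]).astype(int); x,y=p[0]-50,p[1]-50; print(x,y)
g=lambda i:(255*(i/255.)**.6).astype('uint8')
A=g(cv2.resize(a['image'][y:y+100,x:x+100],(400,400),interpolation=cv2.INTER_CUBIC))
B=g(cv2.resize(b['image'][100:300,150:350],(400,400),interpolation=cv2.INTER_CUBIC))
cv2.imwrite('pics/s1.png',np.hstack([A,B])[:,:,::-1])
for th in(70,80,90,100):
    hi,h,n,W=model(o,1,th)
    f=lambda i,j,k:((pix(a,hi+i*h+j*.022*n+k*.022*W)-[x,y])*4).round().astype(int).tolist()
    w=lambda i,j,k:((pix(b,hi+i*h+j*.022*n+k*.022*W)-[150,100])*2).round().astype(int).tolist()
    print(th,'top',f(-.055,-1,-1),f(-.055,1,-1),'bot',f(.055,-1,-1),f(.055,1,-1),'wrist top',w(-.055,-1,1),w(-.055,1,1))
for s in(-1,1):
  for r in(-1,1):
    q=np.array([.532,-.181,.02])+.045*s*np.array([.993,.115,0])+.045*r*np.array([-.115,.993,0]); print('stand',((pix(a,q)-[x,y])*4).round(),((pix(b,q)-[150,100])*2).round())
E
```

```text
time: 7.85
tcp_pos: [0.5312, -0.1811, 0.2263]
orientation: [[-0.967, 0.253, -0.017], [0.254, 0.967, -0.008], [0.014, -0.012, -1.0]]
force: [-0.3, 0.3, -6.8]
opening: 0.01
dx dy dz cm [-0.13 -0.34  3.64] [ 0.5312 -0.1811  0.2263] [[-0.967, 0.253, -0.017], [0.254, 0.967, -0.008], [0.014, -0.012, -1.0]]
102 128
70 top [79, 78] [131, 101] bot [169, 217] [219, 242] wrist top [59, 169] [219, 185]
80 top [88, 79] [146, 112] bot [156, 207] [210, 240] wrist top [87, 176] [262, 184]
90 top [99, 83] [161, 125] bot [142, 195] [199, 235] wrist top [121, 181] [301, 180]
100 top [111, 89] [176, 140] bot [129, 183] [187, 229] wrist top [161, 184] [336, 175]
stand [176. 182.] [103.  85.]
stand [313. 216.] [269.  19.]
stand [119. 303.] [169. 240.]
stand [261. 340.] [327. 182.]
```

View pics/s1.png

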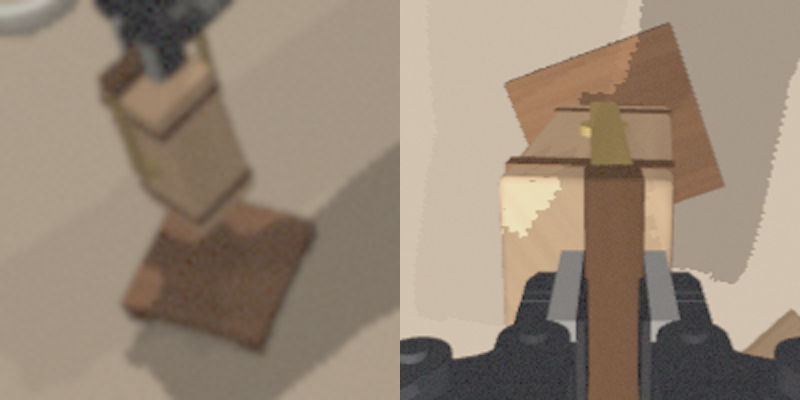

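The stand corners match my estimate within 2–3 mm, and the case is still about 84° down on the +L side. Lowering now.

```bash
python3 -m jog '-0.1 -0.2 0.5 0;-0.05 -0.2 1 0;0 0 1.2 0;0 0 1.2 0;0 0 0.8 0;0 0 0.4 0;0 0 0 0;0 0 0 0' && python3 go.py .530 -.185 .157
```

```text
time: 8.8
tcp_pos: [0.5294, -0.1847, 0.1688]
orientation: [[-0.968, 0.252, -0.02], [0.252, 0.968, -0.007], [0.018, -0.012, -1.0]]
force: [-0.3, 1.2, -6.6]
opening: 0.0104
dx dy dz cm [-0.09 -0.    1.18] [ 0.5294 -0.1847  0.1688] [[-0.968, 0.252, -0.02], [0.252, 0.968, -0.007], [0.018, -0.012, -1.0]]
```

```bash
python3 -m jog '-0.1 0 0.4 0;0 0 0.3 0;0 0 0.1 0;0 0 0 0' ; python3 -m jog '0 0 0.15 0;0 0 0.1 0;0 0 0 0'
```

```text
time: 9.2
tcp_pos: [0.5315, -0.1856, 0.1616]
orientation: [[-0.968, 0.252, -0.017], [0.252, 0.968, -0.008], [0.015, -0.012, -1.0]]
force: [-0.4, 0.1, -6.3]
opening: 0.01
time: 9.5
tcp_pos: [0.5318, -0.1857, 0.1594]
orientation: [[-0.968, 0.252, -0.016], [0.252, 0.968, -0.009], [0.014, -0.012, -1.0]]
force: [-0.3, -1.0, -6.8]
opening: 0.0103
```

```bash
python3 -m jog '0 0 0.1 0;0 0 0.1 0;0 0 0 0'; python3 -m jog '0 0.1 0.1 0;0 0.1 0.05 0;0 0 0 0'
```

```text
time: 9.8
tcp_pos: [0.5323, -0.1859, 0.1584]
orientation: [[-0.968, 0.252, -0.015], [0.252, 0.968, -0.009], [0.012, -0.012, -1.0]]
force: [0.2, 0.3, -6.6]
opening: 0.0102
time: 10.1
tcp_pos: [0.5331, -0.1843, 0.1578]
orientation: [[-0.968, 0.252, -0.014], [0.252, 0.968, -0.01], [0.011, -0.013, -1.0]]
force: [-0.9, -0.7, -3.9]
opening: 0.0104
```

Contact: the load dropped to 3.9 N. I'll continue down with a small push toward the sunken side (+tool y).

```bash
python3 -m jog '0 0.2 0.1 0;0 0.2 0.1 0;0 0.1 0.1 0;0 0 0 0';  python3 - <<'E'
from hyp import *
o=sensors.observe(); a=shot('scene'); b=shot('wrist')
x,y=102,128; print(o['tcp_pos'],o['force'])
g=lambda i:(255*(i/255.)**.6).astype('uint8')
A=g(cv2.resize(a['image'][y:y+100,x:x+100],(400,400),interpolation=cv2.INTER_CUBIC))
B=g(cv2.resize(b['image'][100:300,150:350],(400,400),interpolation=cv2.INTER_CUBIC))
cv2.imwrite('pics/s2.png',np.hstack([A,B])[:,:,::-1])
for th in(80,90,100):
    hi,h,n,W=model(o,1,th)
    f=lambda i,j,k:((pix(a,hi+i*h+j*.022*n+k*.022*W)-[x,y])*4).round().astype(int).tolist()
    w=lambda i,j,k:((pix(b,hi+i*h+j*.022*n+k*.022*W)-[150,100])*2).round().astype(int).tolist()
    print(th,'top',f(-.055,-1,-1),f(-.055,1,-1),'bot',f(.055,-1,-1),f(.055,1,-1),'wrist top',w(-.055,-1,1),w(-.055,1,1))
E
```

```text
time: 10.5
tcp_pos: [0.5348, -0.1811, 0.1573]
orientation: [[-0.967, 0.253, -0.013], [0.253, 0.967, -0.016], [0.009, -0.019, -1.0]]
force: [-1.7, -1.7, -3.4]
opening: 0.0097
[ 0.53475394 -0.18114391  0.15731727] [-1.70726574 -1.67789251 -3.37798074]
80 top [113, 159] [168, 192] bot [173, 273] [225, 305] wrist top [87, 176] [262, 184]
90 top [123, 163] [182, 204] bot [160, 262] [215, 301] wrist top [121, 181] [302, 180]
100 top [135, 169] [196, 217] bot [148, 250] [203, 294] wrist top [161, 184] [336, 175]
```

View pics/s2.png

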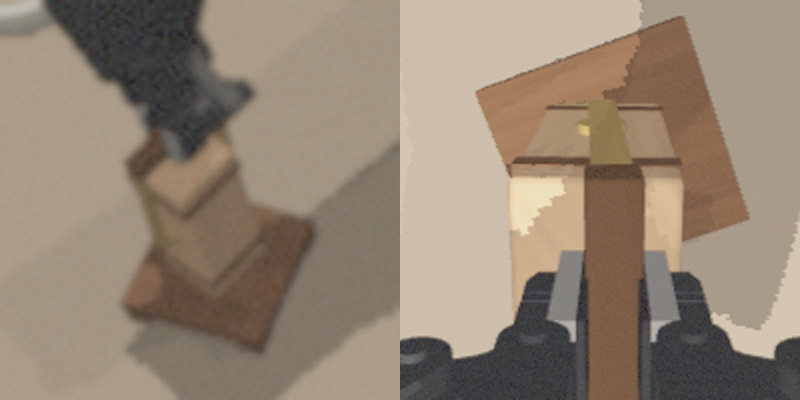

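The case edge is on the stand at the centre. Its top corners at crop (112,178) and (282,178) put it at about 86°. A bit more push, then release.

```bash
python3 -m jog '0 0.2 0.1 0;0 0.2 0.1 0;0 0.1 0.1 0;0 0 0.1 0;0 0 0 0'; python3 -m jog '0 0 0 0;0 0 0 0' 0.3; python3 -m jog '0 0 0 0;0 0 0 0;0 0 0 0;0 0 0 0;0 0 0 0' 0.45; python3 go.py .532 -.181 .16
```

```text
time: 11.1
tcp_pos: [0.5359, -0.1797, 0.1574]
orientation: [[-0.967, 0.254, -0.014], [0.255, 0.967, -0.026], [0.007, -0.028, -1.0]]
force: [-3.9, -0.7, -0.9]
opening: 0.0101
time: 11.3
tcp_pos: [0.5378, -0.1791, 0.1574]
orientation: [[-0.967, 0.254, -0.009], [0.254, 0.967, -0.023], [0.003, -0.025, -1.0]]
force: [0.0, -0.8, 0.2]
opening: 0.0256
time: 11.8
tcp_pos: [0.5402, -0.1786, 0.1578]
orientation: [[-0.967, 0.253, -0.004], [0.253, 0.967, -0.022], [-0.001, -0.022, -1.0]]
force: [-0.0, -1.1, 0.6]
opening: 0.0382
dx dy dz cm [ 0.74 -0.45 -0.21] [ 0.5402 -0.1786  0.1578] [[-0.967, 0.253, -0.004], [0.253, 0.967, -0.022], [-0.001, -0.022, -1.0]]
```

```bash
python3 -m jog '0 0 -0.3 0;0 0 -0.6 0;0 0 -1 0;0 0 -1 0;0 0 -1 0;0 0 -2 0;0 0 -3 0;0 0 -3 0;0 0 -2 0;0 0 0 0' 0.6; python3 -m jog '3 0 -1 0;4 0 0 0;4 0 0 0;4 0 0 0;4 0 0 0;3 0 0 0;1 0 0 0;0 0 0 0;0 0 0 0'; python3 - <<'E'
from h import *
a=shot('scene'); t=shot('top')
x,y=102,128
A=cv2.resize(a['image'][y:y+100,x:x+100],(400,400),interpolation=cv2.INTER_CUBIC)
B=cv2.resize(t['image'][117:217,292:392],(400,400),interpolation=cv2.INTER_CUBIC)
cv2.imwrite('pics/f.png',np.hstack([A,B])[:,:,::-1])
print('top hinge-plane px for stand centre at z .13',(pix(t,[.533,-.181,.13])-[292,117])*4)
L=np.array([.253,.967,0]);W=np.array([-.967,.253,0]);c=np.array([.533,-.181,0])
for z in(.02,.13): print(z,[(np.round((pix(t,c+[0,0,z]+i*.022*L+j*.022*W)-[292,117])*4).tolist(),np.round((pix(a,c+[0,0,z]+i*.022*L+j*.022*W)-[x,y])*4).tolist()) for i,j in((-1,-1),(1,-1),(1,1),(-1,1))])
E
```

```text
time: 12.8
tcp_pos: [0.5412, -0.1755, 0.3088]
orientation: [[-0.967, 0.254, -0.0], [0.254, 0.967, -0.024], [-0.006, -0.023, -1.0]]
force: [0.6, 0.9, 0.1]
opening: 0.0514
time: 13.7
tcp_pos: [0.3111, -0.1144, 0.3124]
orientation: [[-0.967, 0.253, -0.001], [0.253, 0.967, -0.023], [-0.005, -0.023, -1.0]]
force: [0.9, 0.3, 0.9]
opening: 0.0513
top hinge-plane px for stand centre at z .13 [235.74661692 160.2089701 ]
0.02 [([243.0, 170.0], [165.0, 266.0]), ([174.0, 152.0], [219.0, 304.0]), ([157.0, 220.0], [268.0, 254.0]), ([227.0, 238.0], [215.0, 217.0])]
0.13 [([284.0, 132.0], [127.0, 164.0]), ([207.0, 113.0], [185.0, 205.0]), ([188.0, 188.0], [240.0, 152.0]), ([265.0, 208.0], [182.0, 113.0])]
```

View pics/f.png

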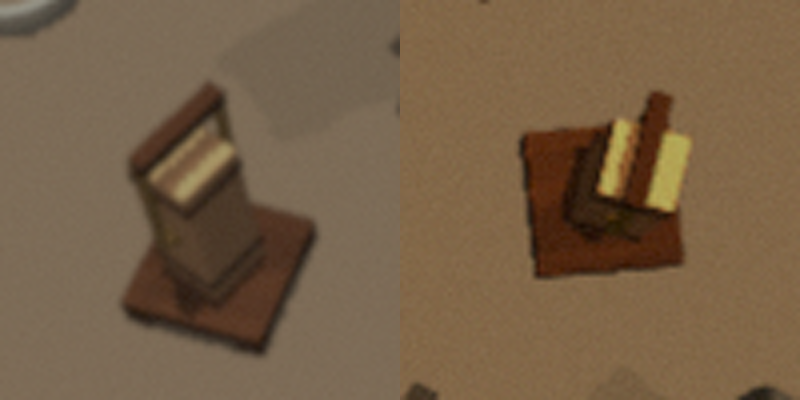

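The case stands upright in the middle. Top-face corners are within about 10 crop px (5 mm) of the centred upright prediction, the base corner at (217,300) is against a predicted (219,304), and the gripper is 0.2 m away.

```bash
python3 - <<'E'
from h import *
print(sensors.observe()['time']); print(order.sign_off())
E
```

```text
13.8
the job is handed in; nothing more can be done
None
```

I lifted the light-wood case by its handle, and the end toward tool +y (roughly world +y) sank. I stood it on that end near the middle of the square stand, let go, backed the gripper about 0.2 m away, and handed in at 13.8 s.

**Last check:** the final scene and top pictures fit an upright case within about 5 mm of the stand's centre, well inside the 22 mm limit. The force reading after release was close to zero. I did not take a second picture to measure stillness.

**What disagreed:**
- **Sink angle:** the case hung about 84° down instead of the stated 55 to 70°. I think the quick lift shook it past where it would normally stop. Little uprighting was then needed: lowering it plus a push of about 1 cm or less.
- **Moment reading:** it was within noise, so it could not confirm the sunken end. I decided that from the case's outline in the scene and wrist pictures.

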